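# Hold the ultraviolet hand lamp over the grain tray

### The job

Switch on the ultraviolet hand lamp by pushing the button on its top fully down while it sits in its rest, then lift it out, carry it over the tops of the sample bottles and bring it to the tray with the grains laid out in rows (not the bare tray). Finish still gripping the lamp and holding it motionless in the air, window down and level, lengthwise and squarely over the grain tray with about 15 mm of air between the lamp's underside and the tray's rim: do not put it down or let go. The lamp must never touch the grain tray, and leave the bottles, the brush, the clear cup and the goggles where they are.

Things in the scene. Friction and masses are not known exactly. Their poses are not given: they have to be found in the camera images.
- lamp: battery ultraviolet hand lamp, 0.3 to 0.55 kg: grey bar with black end caps, 190 long (its x) x 50 wide (its y) x 42 high without the button. Origin: centre of its underside (the dark window); z up. Starts level in the rest, along the rest's x, underside 12 mm above the bench. Flat sides 50 apart, 2 to 42 mm above the underside, clear for fingers at the middle, where its centre of mass is
- lamp_button_top (a point): centre of the top of the lamp's white push-button, 18 diameter, 70 mm along lamp +x from its middle; its top stands 8 mm above the lamp's top (50 mm above the underside) when off and 3 mm when fully down
- lamp_switch (a joint): travel of the push-button, m: 0 off (up), 0.005 fully down (on, past 0.0035). No spring: it moves against about 3 N of friction and stays where it is left
- lamp_rest: fixed dark steel rest of the lamp, 214 long (its x) x 70 wide: base strip 40 wide, 6 high; two yokes 26 long, 70 mm either side of the middle, their cheeks 24 mm high and 28 mm off the centre line; a 24 high stop at each end; 3 mm play round the lamp. Nothing stands beside the lamp's middle. Origin: centre of its underside, on the bench
- grain_tray: fixed white shallow tray with a black floor and four rows of pale oat grains on it, 230 long (its x) x 84 wide x 20 high, wall 4 mm. Origin: centre of its underside, on the bench. The lamp may lie over it either way round
- grain_tray_rim (a point): centre of the grain tray's mouth, level with its rim, 20 mm above the bench; axes as the tray's
- bare_tray: the same fixed tray without grains (not the target); origin: centre of its underside
- bottle_a: loose clear sample bottle part full of grain, white cap, 46 diameter x 105 high; origin: centre of its underside. Bottles stand between the places of the rest and the two trays
- bottle_b: another such bottle
- bottle_c: another such bottle
- bottle_d: another such bottle
- brush: loose flat brush with an orange handle lying on the bench, about 190 x 34 x 14, long in its x; origin: on its underside, about its middle
- counter_cup: loose clear collecting cup of the seed counter, 75 x 95 x 48 high; origin: centre of its underside
- goggles: loose amber safety goggles standing on the bench, 105 long (its x) x 140 wide x 46 high; origin: on the bench under the bridge, between the lenses
Not all that is in view belongs to the job. Leave any green or red look-alike of the lamp alone.

How it is judged:
By the outcome, as a careful person would: the job done as asked, in the order asked, and still so for the second after the job is handed in, while the arm keeps its last pose, push and grip.
It also fails if it takes over 51 s, if anything falls off the work surface, if the arm or the gripper's body presses on something with over 40 N, if the wrist force passes 120 N, or if a joint passes its speed limit or range.

### The arm

A 6-joint arm with a two-finger parallel gripper is mounted at the origin on the work surface. World frame = base frame: x ahead of the robot, y to its left, z up, the work surface at z = 0. Lengths are in m, angles in rad, forces in N, time in s.
With the tool pointing down it reaches from about 0.35 to 0.775 m from the base axis. Payload 5.5 kg.
Tool frame: the origin (TCP) lies on the centre line of the jaws, within the pads' length; the fingertips stand 11 mm ahead of it and the grasp point (between the pads) lies 8 mm behind it; z points along the fingers, y is the line along which they close (so a half turn about z gives the same grasp; the last joint's range is limited). The gripper opens to 85 mm and grips with 20 to 120 N. Pads are 22 mm wide; open, the fingers measure 114 mm over their backs; the gripper's body (76 mm by 85 mm) begins 54 mm behind the grasp point. The pads swing forward as they close: fully open they stand 13 mm farther back than shut.
Start: joints at [0.963, 0.313, 0.046, 1.304, 0, 1.431], TCP at [0.259, 0.513, 0.242] pointing down, gripper open.
Joint ranges: [-2.76, 2.76], [-0.86, 1.69], [-1.03, 1.26], [-2.2, 2.34], [-1.47, 1.5], [-3.14, 3.14]. Speed limits (rad/s): [2.57, 2.57, 3.14, 3.14, 3.14, 3.14].

### API

Orientations are given as a unit quaternion [w, x, y, z].
In Python, from workcell import env, viewer, order, models gives the robot as it stands.
- The arm moves only by the tool drive_tool, never from a script. Its argument "series" is a list that holds one entry, the list of rows, each a list of 6 numbers: the shift along the tool's x, y, z each as a share of 120 mm, from -1 to 1, then the turn, a rotation vector about the tool's x, y, z each as a share of 180 degrees, from -1 to 1. A call has 1 to 20 rows; each row shifts and turns the commanded pose from where the row before left it, along the tool's axes as they then stand; what a row does not reach is not made up. A row lasts 1/8 s, in which the tool goes at most 62.5 mm and 10.7 degrees, less where a joint would pass 70% of its speed; a pose out of reach is approached as far as the arm can. A call with a number of a shift or a turn outside -1 to 1 is refused whole. A call with a gripper value outside its range is refused whole. "jaw" is the opening, from -1 (shut) to 1 (fully open), set as the call begins (left out, the last holds). The fingers move at their own pace and stop on an object; "grip_force" is the grip in N (left out, the last holds). Time passes only in rows, so rows that do not move let the fingers close. It gives the time, the measured TCP pose, the force, the opening and the grip force at its end, in the units of the state.
- env.get_state(): the state, without advancing time (a new reading comes with each control period).
- viewer.read_camera(name): name is "scene" or "top" or "wrist"; returns the picture (480x640x3 uint8, red, green, blue); there is no depth.
- viewer.camera_info(name): a dict with "intrinsics" (3x3 intrinsics, pixels), "R" (3x3) and "t" (3): a world point X has camera coordinates R X + t; the wrist camera has in their place "T_tool_cam" (4x4, takes a point from camera to tool coordinates, whose origin is the TCP and whose axes are the flange's). Camera axes: x right, y down, z forward; pixel columns grow to the right and rows downward; lengths in m; the calibration is good to about 2 mm. A picture is of the moment at which its call begins: read the wrist's pose just before it. camera_info takes no time and is no camera call.
- order.hand_in(): hands the job in; it is judged then, once.
Trained networks look in the newest picture that a camera, given by its name, has taken for a name from the list of things; names that differ only in an ending like _2 or _b are one class to them, and where a whole thing is asked for, a point or a joint stands for the part that bears it (a point fixed in the world has none). Each returns a list of dicts, best first, with "score" (0 to 1); they miss things now and then, are a little off and sometimes report something else, mostly with a low value. They report only what shows in the picture. A call takes as long as a camera call. They do not tell look-alikes from the thing itself.
- models.silhouettes(label, camera): "region" (480x640 bool, what is visible of it) and "location" ([column, row] in pixels, amid what is visible of it).
The state is a dict: "clock": time; "joint_pos": joint angles; "qvel": joint speeds; "tau": joint torques, N m; "tcp_pos": TCP position; "orientation": TCP orientation; "wrist_force": force on the tool from outside, world axes, zero at the start; "ft_torque": the same for the moment, N m; "finger_gap": finger opening in m; "grip_force": force on a finger pad.
Only numpy, scipy, OpenCV 4.12 (cv2) and the standard library are available. Lean on these libraries where they do the work, as an engineer would, in place of code of your own. Each camera call takes 0.05 s, during which the arm holds its last target. There are 200 camera calls.

## Working session

There is one attempt and no reset: what is moved stays moved. The work goes in short steps, Python scripts to look and compute and a tool call to move; the robot and the scene stay as the last step left them, time stands still between calls to the robot, and variables do not carry over. Pictures are saved under pics/ and viewed, at most 10 in all, crops included, and the job is handed in when it is done.

Besides the shell and the picture viewer there is one more tool, called in YAML: its name, and indented under it one key for each argument. drive_tool: Moves the arm, as the interface text tells. Its arguments: {"type":"object","properties":{"series":{"type":"array"},"jaw":{"type":"number"},"grip_force":{"type":"number"}},"required":["series"]}

```bash
mkdir -p pics; cat > h.py <<'E'
import numpy as np, cv2
from workcell import env, viewer, order, models
def ray(cam,uv):
    c=viewer.camera_info(cam);K=np.array(c["intrinsics"]);R=np.array(c["R"]);t=np.array(c["t"])
    d=R.T@np.linalg.inv(K)@np.array([uv[0],uv[1],1.]);return -R.T@t,d
def at(cam,uv,z):
    o,d=ray(cam,uv);return o+d*(z-o[2])/d[2]
def proj(cam,X):
    c=viewer.camera_info(cam);p=np.array(c["R"])@X+np.array(c["t"]);p=np.array(c["intrinsics"])@p;return p[:2]/p[2]
def save(n,im): cv2.imwrite("pics/"+n+".png",cv2.cvtColor(im,cv2.COLOR_RGB2BGR))
E
python3 - <<'E'
from h import *
for c in("top","scene"):
    im=viewer.read_camera(c);save(c+"0",im)
    i=viewer.camera_info(c);print(c,-np.array(i["R"]).T@np.array(i["t"]))
    for l in["lamp","lamp_button_top","lamp_rest","grain_tray","bare_tray","bottle_a","brush","counter_cup","goggles"]:
        for d in models.silhouettes(l,c)[:5]:
            r=cv2.minAreaRect(np.argwhere(d["region"])[:,::-1].astype(np.float32))
            print(l,round(d["score"],2),np.round(d["location"]),np.round(np.hstack([r[0],r[1],r[2]])),np.round(at(c,d["location"],0.03),3))
E
```

```text
top [ 0.46876835 -0.11548192  1.36280213]
lamp 0.76 [520. 328.] [522. 328.  22.  80.  81.] [ 0.371 -0.573  0.03 ]
lamp 0.68 [430. 304.] [431. 304.  23.  78.  25.] [ 0.431 -0.353  0.03 ]
lamp 0.62 [502. 239.] [502. 237.  77.  25.  59.] [ 0.592 -0.535  0.03 ]
lamp_button_top 0.57 [517. 264.] [520. 260.   7.   7.  90.] [ 0.529 -0.572  0.03 ]
lamp_button_top 0.38 [444. 279.] [444. 279.   6.   7.  90.] [ 0.493 -0.387  0.03 ]
grain_tray 0.77 [152. 307.] [151. 305.  36.  94.  23.] [0.43  0.345 0.03 ]
bare_tray 0.71 [289. 253.] [290. 253.  91.  35.  70.] [ 0.563 -0.002  0.03 ]
bottle_a 0.82 [356. 262.] [355. 261.  18.  19.  45.] [ 0.538 -0.169  0.03 ]
bottle_a 0.78 [361. 307.] [360. 310.  19.  19.  90.] [ 0.426 -0.18   0.03 ]
bottle_a 0.77 [214. 277.] [214. 274.  17.  25.  90.] [0.505 0.187 0.03 ]
bottle_a 0.71 [213. 308.] [214. 310.  19.  24.  90.] [0.426 0.189 0.03 ]
brush 0.66 [285. 164.] [296. 166.  13.  71.  90.] [0.791 0.007 0.03 ]
counter_cup 0.58 [379. 173.] [383. 176.  33.  40.  78.] [ 0.765 -0.231  0.03 ]
goggles 0.61 [191. 190.] [194. 173.  58.  42.   6.] [0.725 0.249 0.03 ]
scene
[... 1080 characters left out ...]
9.  90.] [ 0.514 -0.142  0.03 ]
bare_tray 0.68 [351. 239.] [350. 241.  90.  27.  21.] [ 0.58  -0.011  0.03 ]
bottle_a 0.94 [295. 248.] [293. 247.  42.  18.  90.] [ 0.52  -0.147  0.03 ]
bottle_a 0.61 [363. 182.] [366. 183.  16.  35.   4.] [0.384 0.204 0.03 ]
bottle_a 0.6 [387. 197.] [387. 195.  16.  37.   5.] [0.49  0.202 0.03 ]
bottle_a 0.6 [262. 228.] [263. 226.  41.  19.  85.] [ 0.395 -0.165  0.03 ]
brush 0.86 [409. 291.] [406. 290.  14.  68.  58.] [ 0.812 -0.033  0.03 ]
counter_cup 0.58 [321. 319.] [323. 319.  44.  52.  45.] [ 0.757 -0.247  0.03 ]
goggles 0.74 [464. 233.] [471. 239.  39.  65.  66.] [0.743 0.24  0.03 ]
goggles 0.47 [363. 186.] [366. 183.  36.  17.  90.] [0.402 0.189 0.03 ]
```

View pics/top0.png

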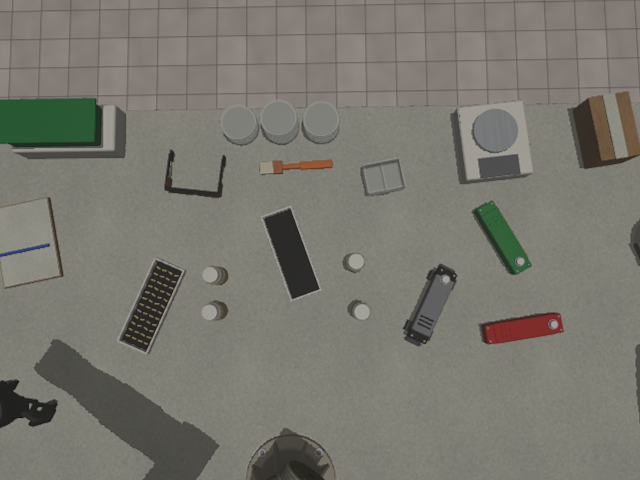

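View pics/scene0.png

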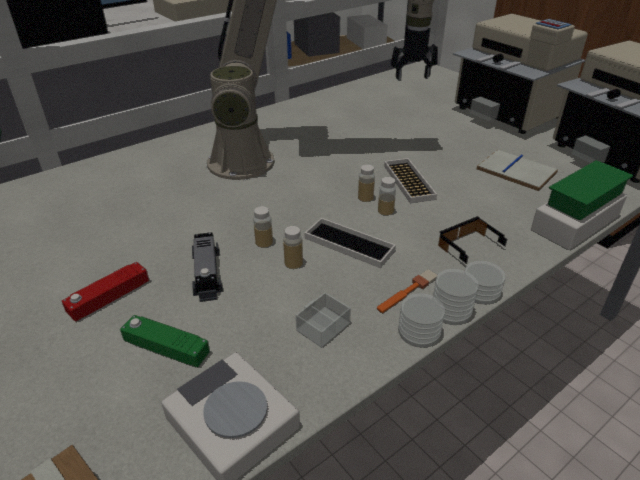

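Three lamp-like things in the top view: red (522,328), green (502,238) and grey with black end caps (431,304). The grey one sits in the dark rest and fits the description. The trays are also distinct: grain rows at (152,306), bare tray at (290,253). I'll check this in a crop and fit the poses.

```bash
cat >> h.py <<'E'
from scipy.spatial.transform import Rotation as Rn
def pose(s=None):
    s=s or env.get_state();q=np.array(s["orientation"]);return np.array(s["tcp_pos"]),Rn.from_quat(q[[1,2,3,0]])
def down(yaw): # tool z down, tool x along yaw
    c,s=np.cos(yaw),np.sin(yaw);return Rn.from_matrix(np.array([[c,s,0],[s,-c,0],[0,0,-1.]]))
def delta(p,yaw):
    """tool-frame shift mm and rotvec deg from present pose to (p,yaw), tool down"""
    P,R=pose();return np.round(1000*R.inv().apply(np.array(p)-P),1),np.round(np.degrees((R.inv()*down(yaw)).as_rotvec()),2)
def wcam(s=None):
    c=viewer.camera_info("wrist");P,R=pose(s);T=np.eye(4);T[:3,:3]=R.as_matrix();T[:3,3]=P
    return np.array(c["intrinsics"]),T@np.array(c["T_tool_cam"])
def wat(uv,z,s=None):
    K,T=wcam(s);d=T[:3,:3]@np.linalg.inv(K)@np.array([uv[0],uv[1],1.]);o=T[:3,3];return o+d*(z-o[2])/d[2]
def wproj(X,s=None):
    K,T=wcam(s);p=K@(T[:3,:3].T@(np.asarray(X)-T[:3,3]));return p[:2]/p[2]
E
python3 - <<'E'
from h import *
im=cv2.imread("pics/top0.png")
a=cv2.resize(im[255:355,385:485],None,fx=4,fy=4,interpolation=2);b=cv2.resize(im[255:355,102:202],None,fx=4,fy=4,interpolation=2)
cv2.imwrite("pics/crop.png",np.hstack([a,b]))
viewer.read_camera("top")
def ends(l,z,pick):
    d=min(models.silhouettes(l,"top"),key=lambda d:np.hypot(*(np.array(d["location"])-pick)))
    box=cv2.boxPoints(cv2.minAreaRect(np.argwhere(d["region"])[:,::-1].astype(np.float32)))
    W=np.array([at("top",u,z)[:2] for u in box]);c=W.mean(0)
    e=[W[1]-W[0],W[2]-W[1]];L=max(e,key=np.linalg.norm)
    if L[0]<0:L=-L
    print(l,np.round(c,4),np.degrees(np.arctan2(L[1],L[0])),[round(np.linalg.norm(x),3) for x in e])
    return c
ends("lamp",.045,(431,304));ends("grain_tray",.02,(152,306))
bt=at("top",(445,279.5),.062);print("btn",bt)
for u in((355,261),(361,310),(214,274),(214,310)):print("bottle",at("top",u,.1))
s=env.get_state();P,R=pose(s);print(P,R.as_matrix().round(2))
i=viewer.camera_info("wrist");print(np.array(i["T_tool_cam"]).round(3),i["intrinsics"])
print(delta([.43,-.35,.25],np.radians(-29)),delta([.43,-.35,.25],np.radians(151)))
E
```

```text
lamp [ 0.4316 -0.353 ] -25.750866038459378 [np.float64(0.192), np.float64(0.056)]
grain_tray [0.435  0.3497] -23.5879120915934 [np.float64(0.233), np.float64(0.09)]
btn [ 0.49144425 -0.38428709  0.062     ]
bottle [ 0.53687167 -0.16440474  0.1       ]
bottle [ 0.42096956 -0.1768817   0.1       ]
bottle [0.50947526 0.17193099 0.1       ]
bottle [0.42419556 0.17128256 0.1       ]
[0.25932154 0.51325833 0.24233735] [[-0.89  0.45  0.  ]
 [ 0.45  0.89  0.  ]
 [-0.    0.   -1.  ]]
[[-0.    -0.95  -0.314  0.08 ]
 [ 1.    -0.    -0.001 -0.   ]
 [ 0.001 -0.314  0.95  -0.131]
 [ 0.     0.     0.     1.   ]] [[352.11159376   0.         320.77392503]
 [  0.         352.11159376 238.65268131]
 [  0.           0.           1.        ]]
(array([-541.6, -693.5,   -7.7]), array([-0.000e+00,  1.000e-02, -1.778e+02])) (array([-541.6, -693.5,   -7.7]), array([0.01, 0.  , 2.2 ]))
```

View pics/crop.png

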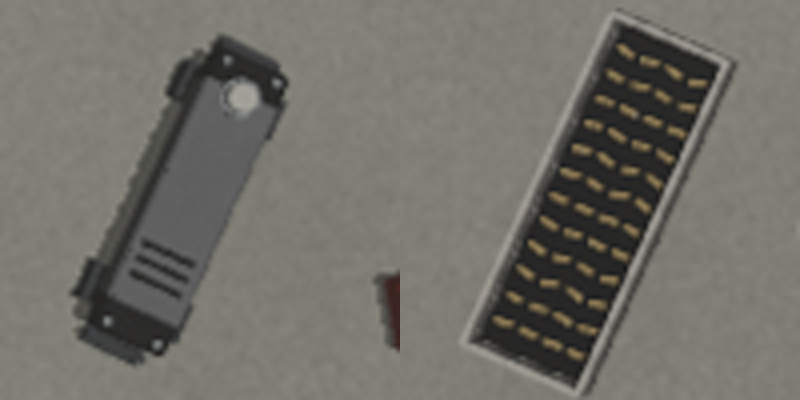

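Confirmed: the grey lamp in the dark rest (button at its upper right end), and the tray with grain rows. I'll stop over the grain tray first to measure it with the wrist camera.

drive_tool:
  series:
    - [[-0.38,-0.11,0,0,0,0],[-0.38,-0.11,0,0,0,0],[-0.38,-0.11,0,0,0,0],[-0.38,-0.11,0,0,0,0],[-0.38,-0.11,0,0,0,0],[0,0,0,0,0,0],[0,0,0,0,0,0]]
  jaw: -1

```text
clock: 2.02
tcp_pos: [0.4328, 0.3516, 0.2423]
orientation: [-0.0, 0.232, 0.973, 0.0]
wrist_force: [-0.5, 0.3, -0.7]
finger_gap: -0.0003
grip_force: 0.0
```

```bash
python3 - <<'E'
from h import *
s=env.get_state();print(s["clock"],np.round(s["tcp_pos"],4),s["finger_gap"],np.abs(s["qvel"]).max())
im=viewer.read_camera("wrist");save("w1",im);np.save("s1.npy",s,allow_pickle=True)
for d in models.silhouettes("grain_tray","wrist")[:2]:
    m=d["region"];np.save("m1.npy",m)
    box=cv2.boxPoints(cv2.minAreaRect(np.argwhere(m)[:,::-1].astype(np.float32)))
    W=np.array([wat(u,.02,s)[:2] for u in box]);print(d["score"],box.round(),W.round(4),W.mean(0))
    break
print(delta([.45,0,.25],np.radians(154)))
E
```

```text
2.025 [0.4328 0.3516 0.2423] -0.00026036648329662396 0.026296935020709473
0.69 [[271.  86.]
 [360.  83.]
 [367. 304.]
 [277. 307.]] [[0.3118 0.3604]
 [0.347  0.4351]
 [0.5579 0.3459]
 [0.5156 0.2545]] [0.4330891 0.3489678]
(array([-174.3, -306.6,   -7.7]), array([ 0.  , -0.02, -0.72]))
```

View pics/w1.png

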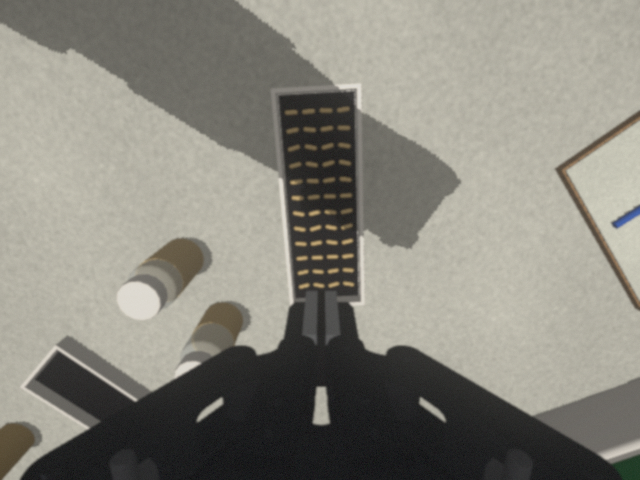

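Picture: the grain tray spans (272,89)-(361,84) at the far end to about (291,303)-(363,303) at the near end, in front of the shut fingers. I'll fit its rim and carry on to the lamp.

```bash
python3 - <<'E'
from h import *
from scipy.optimize import minimize
s=np.load("s1.npy",allow_pickle=True).item()
im=cv2.cvtColor(cv2.imread("pics/w1.png"),6).astype(np.float32);im=cv2.GaussianBlur(im,(0,0),0.8)
t=np.linspace(-.104,.09,80);w=np.linspace(-.034,.034,20)
# inner mouth edge: contrast white rim (outside) vs black floor (inside); sample rim-centre line brightness
def lines(p,off):
    x,y,a=p;u=np.array([np.cos(a),np.sin(a)]);v=np.array([-u[1],u[0]]);c=np.array([x,y])
    hx,hy=.115-off,.042-off
    # tool +x end (far) is at -world x : u points along yaw 154deg
    return np.vstack([c+np.outer(t+.01,u)+hy*v,c+np.outer(t+.01,u)-hy*v,c+hx*u+np.outer(w,v)])
def samp(P):
    q=np.array([wproj([*p,.02],s) for p in P],np.float32);return cv2.remap(im,q[:,:1].copy(),q[:,1:].copy(),1).ravel()
f=lambda q:-(samp(lines(np.array(q)*[.001,.001,.001],.002)).mean()-samp(lines(np.array(q)*[.001,.001,.001],.0065)).mean())
best=min((minimize(f,[433+dx,349+dy,1000*np.radians(a)],method="Nelder-Mead",options=dict(initial_simplex=None)) for dx in(-3,0,3) for dy in(-3,0,3) for a in(155,157)),key=lambda r:r.fun)
print(best.x,np.degrees(best.x[2]/1000),best.fun)
p=best.x/1000
v=cv2.imread("pics/w1.png")
for q in lines(p,0.0):
    cv2.circle(v,tuple(np.round(wproj([*q,.02],s)).astype(int)),0,(0,0,255),-1)
cv2.imwrite("pics/fit1.png",cv2.resize(v[60:320,240:400],None,fx=2.2,fy=2.2,interpolation=0))
P,R=pose();a=np.array([.45,0.,.25]);print(P)
print(delta([.45,0,.242],np.radians(153)))
b=np.array([.44,-.355,.25])-[.45,0,.25];print(1000*down(np.radians(153)).inv().apply(b))
E
```

```text
Traceback (most recent call last):
  File "h.py", line 25, in wproj
    K,T=wcam(s);p=K@(T[:3,:3].T@(np.asarray(X)-T[:3,3]));return p[:2]/p[2]
        ~~~~^^^
  File "h.py", line 20, in wcam
    c=viewer.camera_info("wrist");P,R=pose(s);T=np.eye(4);T[:3,:3]=R.as_matrix();T[:3,3]=P
ValueError: time passes only in moves, steps and waits
```

drive_tool:
  series:
    - [[-0.24,-0.43,0,0,0,0],[-0.24,-0.43,0,0,0,0],[-0.24,-0.43,0,0,0,0],[-0.24,-0.43,0,0,0,0],[-0.24,-0.43,0,0,0,0],[-0.24,-0.43,0,0,0,0],[-0.22,-0.44,0,0,0,0],[-0.21,-0.44,0,0,0,0],[-0.21,-0.44,0,0,0,0],[-0.21,-0.44,0,0,0,0],[-0.21,-0.44,0,0,0,0],[-0.21,-0.44,0,0,0,0],[0,0,0,0,0,0],[0,0,0,0,0,0],[0,0,0,0,0,0]]

```text
clock: 4.0
tcp_pos: [0.4413, -0.3524, 0.2425]
orientation: [-0.0, 0.231, 0.973, 0.0]
wrist_force: [-0.5, 0.8, -0.2]
finger_gap: -0.0
grip_force: 0.0
```

```bash
cat >> h.py <<'E'
_C=viewer.camera_info("wrist");_K=np.array(_C["intrinsics"]);_T=np.array(_C["T_tool_cam"])
def wcam(s=None):
    P,R=pose(s);T=np.eye(4);T[:3,:3]=R.as_matrix();T[:3,3]=P;return _K,T@_T
E
cat > fit.py <<'E'
from h import *
from scipy.optimize import minimize
s=np.load("s1.npy",allow_pickle=True).item()
im=cv2.cvtColor(cv2.imread("pics/w1.png"),6).astype(np.float32);im=cv2.GaussianBlur(im,(0,0),0.8)
t=np.linspace(-.104,.09,60);w=np.linspace(-.034,.034,20)
K,T=wcam(s)
def lines(p,off):
    x,y,a=p;u=np.array([np.cos(a),np.sin(a)]);v=np.array([-u[1],u[0]]);c=np.array([x,y]);hx,hy=.115-off,.042-off
    return np.vstack([c+np.outer(t+.01,u)+hy*v,c+np.outer(t+.01,u)-hy*v,c+hx*u+np.outer(w,v)])
def px(P):
    q=(np.c_[P,np.full(len(P),.02)]-T[:3,3])@T[:3,:3]@K.T;return (q[:,:2]/q[:,2:]).astype(np.float32)
def samp(P): q=px(P);return cv2.remap(im,q[:,:1].copy(),q[:,1:].copy(),1).ravel()
f=lambda q:-(samp(lines(np.array(q)/1000,.002)).mean()-samp(lines(np.array(q)/1000,.0065)).mean())
best=min((minimize(f,[433+dx,349+dy,1000*np.radians(a)],method="Nelder-Mead") for dx in(-3,0,3) for dy in(-3,0,3) for a in(155,157)),key=lambda r:r.fun)
print("tray",best.x,np.degrees(best.x[2]/1000),best.fun)
v=cv2.imread("pics/w1.png")
for q in px(lines(best.x/1000,0.0)): cv2.circle(v,tuple(int(i) for i in np.round(q)),0,(0,0,255),-1)
A=cv2.resize(v[60:320,240:400],None,fx=2,fy=2,interpolation=0)
s=env.get_state();print(s["clock"],np.round(s["tcp_pos"],4));np.save("s2.npy",s,allow_pickle=True)
w2=viewer.read_camera("wrist");save("w2",w2)
for l in("lamp_button_top","lamp"):
    for d in models.silhouettes(l,"wrist")[:3]: print(l,d["score"],d["location"],wat(d["location"],.062 if "b" in l else .054,s),cv2.minAreaRect(np.argwhere(d["region"])[:,::-1].astype(np.float32)))
B=cv2.resize(cv2.cvtColor(w2,4)[60:320,240:400],None,fx=2,fy=2)
cv2.imwrite("pics/fit.png",np.hstack([A,B]))
E
python3 fit.py
```

```text
tray [ 436.71739782  350.17668033 2726.17557838] 156.1983548525486 -78.93997955322266
4.0 [ 0.4413 -0.3524  0.2425]
lamp_button_top 0.7 [180.1, 363.8] [ 0.51957362 -0.55823715  0.062     ] ((180.98529052734375, 367.3088073730469), (11.147406578063965, 17.835853576660156), 59.03623962402344)
lamp_button_top 0.6 [619.8, 112.4] [ 0.47479194 -0.09077536  0.062     ] ((608.0, 118.0), (138.0, 62.0), 90.0)
lamp_button_top 0.56 [312.4, 275.3] [ 0.49157243 -0.38700112  0.062     ] ((314.0, 273.5), (17.0, 16.0), 90.0)
lamp 0.76 [186.8, 351.8] [ 0.51381134 -0.54944819  0.054     ] ((201.65451049804688, 362.1886901855469), (73.3069839477539, 55.67466735839844), 28.88658332824707)
lamp 0.71 [101.6, 237.8] [ 0.36954718 -0.55091001  0.054     ] ((96.50000762939453, 237.99998474121094), (56.999996185302734, 184.39999389648438), 53.130104064941406)
lamp 0.61 [313.9, 188.9] [ 0.41872303 -0.34837716  0.054     ] ((313.4360046386719, 192.0557403564453), (201.38720703125, 58.02976989746094), 88.75463104248047)
```

View pics/fit.png

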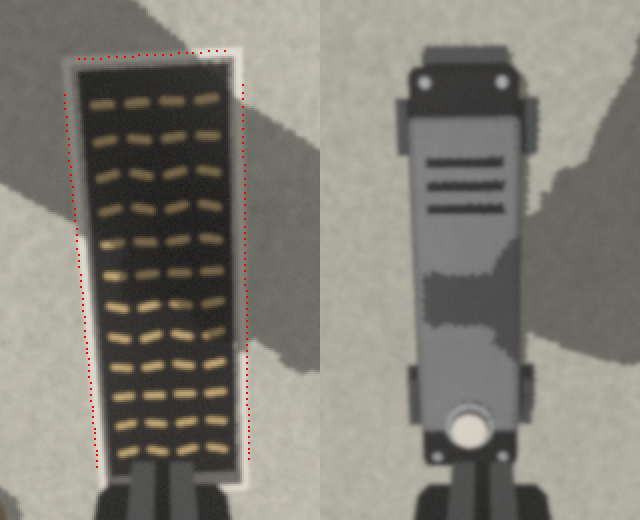

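Left: the tray fit (red) lies on the rim's outer edge. Right: the grey lamp in its rest, with the button at wrist pixel (315,275) and the lamp's top corners at about (284,94), (340,94), (292,292), (338,292).

```bash
python3 - <<'E'
from h import *
s=np.load("s2.npy",allow_pickle=True).item()
W=np.array([wat(u,.054,s)[:2] for u in((284.5,94),(340.5,94),(292.5,292),(338,291.5))]);f=(W[0]+W[1])/2;n=(W[2]+W[3])/2
u=f-n;yaw=np.arctan2(u[1],u[0]);print("len",np.linalg.norm(u),np.linalg.norm(W[0]-W[1]),np.linalg.norm(W[2]-W[3]),"centre",(f+n)/2,np.degrees(yaw))
b=wat((314.7,274),.062,s)[:2];u/=np.linalg.norm(u);print("btn",b,"centre from btn",b+.07*u)
print("top-cam btn", at("top",(445,279.5),.062))
for z in(.09,.07): print(delta([*b,z],yaw))
E
```

```text
len 0.18443215395747214 0.04712655789374019 0.045766715388157124 centre [ 0.42932693 -0.35368952] 153.75520446593802
btn [ 0.49135105 -0.38439716] centre from btn [ 0.42856715 -0.35344266]
top-cam btn [ 0.49144425 -0.38428709  0.062     ]
(array([-58.8,  -5.7, 152.7]), array([-0.  ,  0.03, -0.44]))
(array([-58.8,  -5.7, 172.7]), array([-0.  ,  0.03, -0.44]))
```

drive_tool:
  series:
    - [[-0.245,-0.024,0.1,0,0,-0.0024],[-0.245,-0.024,0.2,0,0,0],[0,0,0.4,0,0,0],[0,0,0.4,0,0,0],[0,0,0.2,0,0,0],[0,0,0,0,0,0],[0,0,0,0,0,0],[0,0,0.04,0,0,0],[0,0,0.03,0,0,0],[0,0,0,0,0,0]]

```text
clock: 5.4
tcp_pos: [0.4908, -0.3856, 0.0779]
orientation: [0.0, 0.228, 0.974, 0.0]
wrist_force: [-0.0, -0.8, 0.3]
finger_gap: -0.0
grip_force: 0.0
```

drive_tool:
  series:
    - [[0,0,0.02,0,0,0],[0,0,0.02,0,0,0],[0,0,0.015,0,0,0],[0,0,0.015,0,0,0],[0,0,0,0,0,0]]

```text
clock: 6.02
tcp_pos: [0.4909, -0.3857, 0.0694]
orientation: [0.0, 0.228, 0.974, 0.0]
wrist_force: [-0.4, 0.1, 1.1]
finger_gap: 0.0
grip_force: 0.7
```

drive_tool:
  series:
    - [[0,0,0.015,0,0,0],[0,0,0.01,0,0,0],[0,0,0,0,0,0]]

```text
clock: 6.4
tcp_pos: [0.491, -0.3858, 0.068]
orientation: [0.0, 0.228, 0.974, -0.0]
wrist_force: [-4.1, 1.9, 10.9]
finger_gap: 0.0001
grip_force: 5.5
```

drive_tool:
  series:
    - [[0,0,0.01,0,0,0],[0,0,0,0,0,0]]

```text
clock: 6.65
tcp_pos: [0.4912, -0.386, 0.0679]
orientation: [0.001, 0.228, 0.974, -0.001]
wrist_force: [-3.9, 4.0, 16.9]
finger_gap: -0.0003
grip_force: 8.3
```

drive_tool:
  series:
    - [[0,0,-0.1,0,0,0],[0,0,-0.4,0,0,0],[0.28,0,-0.2,0,0,0],[0.29,0,0,0,0,0],[0,0,0,0,0,0],[0,0,0,0,0,0]]
  jaw: 1

```text
clock: 7.4
tcp_pos: [0.43, -0.3557, 0.1494]
orientation: [0.0, 0.228, 0.974, -0.0]
wrist_force: [-0.1, 0.3, 0.0]
finger_gap: 0.0856
grip_force: 0.0
```

```bash
python3 - <<'E'
from h import *
s=env.get_state();print(s["clock"],np.round(s["tcp_pos"],4),s["finger_gap"])
im=viewer.read_camera("wrist")
p=wproj([.491,-.3845,.058],s);print(p)
save("w3",im[60:,100:540])
a=np.radians(153.75)
print(delta([.4289,-.3537,.028],a))
E
```

```text
7.4 [ 0.43   -0.3557  0.1494] 0.08561064667845708
[322.98549804 334.22248917]
(array([  2.2,   1.3, 121.2]), array([-0.  ,  0.04, -0.12]))
```

View pics/w3.png

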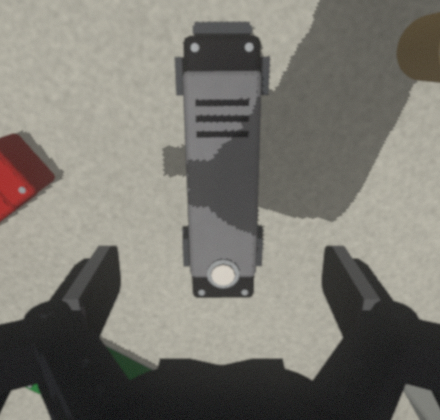

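Crop: the button, at (223,274), is in line with the pushed height, and the lamp lies centred between the open fingers. Next: descend, grip and lift.

drive_tool:
  series:
    - [[0.018,0.011,0.3,0,0,0],[0,0,0.4,0,0,0],[0,0,0.2,0,0,0],[0,0,0.12,0,0,0],[0,0,0,0,0,0],[0,0,0,0,0,0]]

```text
clock: 8.2
tcp_pos: [0.4291, -0.354, 0.0278]
orientation: [0.001, 0.228, 0.974, -0.0]
wrist_force: [-1.1, -0.9, 0.7]
finger_gap: 0.0852
grip_force: 0.0
```

drive_tool:
  series:
    - [[0,0,0,0,0,0],[0,0,0,0,0,0],[0,0,0,0,0,0],[0,0,0,0,0,0],[0,0,0,0,0,0],[0,0,0,0,0,0]]
  jaw: -1
  grip_force: 70

```text
clock: 8.95
tcp_pos: [0.4287, -0.3539, 0.028]
orientation: [0.001, 0.228, 0.974, -0.001]
wrist_force: [-1.4, 0.2, 5.9]
finger_gap: 0.0495
grip_force: 73.4
```

drive_tool:
  series:
    - [[0,0,-0.04,0,0,0],[0,0,-0.1,0,0,0],[0,0,-0.2,0,0,0],[0,0,-0.3,0,0,0],[0,0,-0.3,0,0,0],[0,0,-0.3,0,0,0],[0,0,-0.2,0,0,0],[0,0,0,0,0,0],[0,0,0,0,0,0]]

```text
clock: 10.07
tcp_pos: [0.4277, -0.3526, 0.1986]
orientation: [-0.001, 0.228, 0.974, 0.001]
wrist_force: [0.3, 0.1, -3.2]
finger_gap: 0.0491
grip_force: 73.0
```

```bash
python3 - <<'E'
from h import *
s=env.get_state();print(s["clock"],np.round(s["tcp_pos"],4),s["finger_gap"],s["wrist_force"],s["ft_torque"])
im=viewer.read_camera("wrist");save("w4",im[40:360,200:440]);np.save("s4.npy",s,allow_pickle=True)
viewer.read_camera("scene")
P,R=pose(s)
print(down(np.radians(153.75)).inv().apply([.005,.355,0]),delta([.435,0,P[2]],np.radians(154.9)), delta([.4367,.3502,P[2]],np.radians(156.2)))
E
```

```text
10.075 [ 0.4277 -0.3526  0.1986] 0.04912674489851696 [ 0.25771954  0.10785329 -3.15206393] [ 0.03362017 -0.03299286  0.01479219]
[0.15252812 0.32060127 0.        ] (array([1.498e+02, 3.190e+02, 2.000e-01]), array([ 0.07, -0.16, -1.27])) (array([303.8, 633.5,   1. ]), array([ 0.08, -0.16, -2.57]))
```

View pics/w4.png

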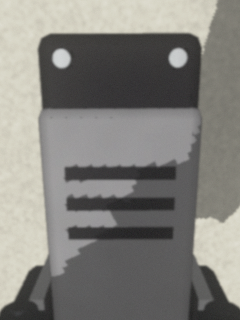

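Crop: the lamp is gripped straight, its far end square in view (238..401, 73). Now carry it over the bottles (underside about 0.18 m).

drive_tool:
  series:
    - [[0.05,0.11,0,0,0,0],[0.11,0.23,0,0,0,0],[0.165,0.345,0,0,0,0],[0.165,0.345,0,0,0,0],[0.165,0.345,0,0,0,0],[0.165,0.345,0,0,0,0],[0.165,0.345,0,0,0,0],[0.165,0.345,0,0,0,0],[0.165,0.345,0,0,0,0],[0.165,0.345,0,0,0,0],[0.165,0.345,0,0,0,0],[0.165,0.345,0,0,0,0],[0.165,0.345,0,0,0,0],[0.165,0.345,0,0,0,0],[0.165,0.345,0,0,0,0],[0.11,0.23,0,0,0,-0.007],[0.08,0.17,0,0,0,-0.007],[0.03,0.06,0,0,0,0],[0,0,0,0,0,0],[0,0,0,0,0,0]]

```text
clock: 12.68
tcp_pos: [0.4376, 0.3487, 0.1997]
orientation: [-0.0, 0.207, 0.978, -0.0]
wrist_force: [-0.4, -0.4, -3.6]
finger_gap: 0.0492
grip_force: 73.3
```

```bash
cat > chk.py <<'E'
from h import *
s=env.get_state();P,R=pose(s);print(s["clock"],np.round(P,4),s["finger_gap"],np.round(s["wrist_force"],1),np.round(R.as_matrix()[:,2],4))
a=np.radians(156.2)
print(delta([.4363,.3500,P[2]],a))
s4=np.load("s4.npy",allow_pickle=True).item();P4,R4=pose(s4)
# lamp top far corners in tool frame (top face ~ TCP -26 mm)
for u in((238,73),(401,73)): print("tool",np.round(1000*R4.inv().apply(wat(u,P4[2]+.026,s4)-P4),1))
E
python3 chk.py
```

```text
12.675 [0.4376 0.3487 0.1997] 0.04921869441060904 [-0.4 -0.4 -3.6] [-3.e-04 -5.e-04 -1.e+00]
(array([ 1.7,  0.7, -0. ]), array([-0.03, -0.  , -0.12]))
tool [ 92.4 -22.8 -25.9]
tool [ 92.4  21.6 -25.8]
```

```bash
cat > scr.py <<'E'
from h import *
from scipy.optimize import brentq
s2=np.load("s2.npy",allow_pickle=True).item();s4=np.load("s4.npy",allow_pickle=True).item()
s3=dict(s2);s3["tcp_pos"]=[.43,-.3557,.1494];s3["orientation"]=[0,.228,.974,0]
def cen(f,uv,r):
    g=cv2.cvtColor(cv2.imread(f),6).astype(float);x,y=uv;w=g[y-r:y+r+1,x-r:x+r+1];w=np.clip(w-(w.max()*.5+np.median(w)*.5),0,None)
    Y,X=np.mgrid[y-r:y+r+1,x-r:x+r+1];return np.array([(w*X).sum(),(w*Y).sum()])/w.sum()
A3=[cen("pics/w3.png",u,5)+[100,60] for u in((194,47),(248,47))]
A4=[cen("pics/w4.png",u,14)+[200,40] for u in((61,58),(178,58))]
A2=[cen("pics/w2.png",u,4) for u in((292,101),(331,101))]
d=lambda A,s,z:np.linalg.norm(wat(A[0],z,s)-wat(A[1],z,s))
print(A2,A3,A4,d(A2,s2,.054),d(A3,s3,.054))
m=np.mean([d(A3,s3,.054)])
for m in(d(A2,s2,.054),d(A3,s3,.054),.0355): print(m,"top above TCP mm",1000*(brentq(lambda z:d(A4,s4,z)-m,.16,.30)-s4["tcp_pos"][2]))
# lengthwise position of screws along lamp from centre
P,R=pose(s3);print("rest: screw dist from centre",[np.linalg.norm(wat(a,.054,s3)[:2]-[.4289,-.3537]) for a in A3])
P,R=pose(s4);print("held, tool mm",[ (1000*R.inv().apply(wat(a,P[2]+.026,s4)-P)).round(1) for a in A4])
im=viewer.read_camera("scene");d=models.silhouettes("lamp","scene")
for k in d[:4]:print(k["score"],k["location"])
save("sc5",cv2.resize(im[100:300,300:520],None,fx=3,fy=3,interpolation=cv2.INTER_CUBIC))
E
python3 scr.py
```

```text
[array([291.90669371, 100.98985801]), array([330.53503185, 100.54246285])] [array([294.22692308, 107.09871795]), array([348.50536278, 106.73753943])] [array([260.83828814,  97.96991179]), array([377.40069299,  97.37307139])] 0.032695137396294476 0.03271581755766469
0.032695137396294476 top above TCP mm 24.97502936831103
0.03271581755766469 top above TCP mm 24.90787390727417
0.0355 top above TCP mm 15.866694190226017
rest: screw dist from centre [np.float64(0.08828284976784405), np.float64(0.08800536534545672)]
held, tool mm [array([ 86.1, -16.9, -25.9]), array([ 86.2,  15.5, -25.9])]
0.84 [106.4, 292.0]
0.71 [166.6, 339.7]
0.65 [419.5, 127.2]
0.33 [411.9, 179.6]
```

View pics/sc5.png

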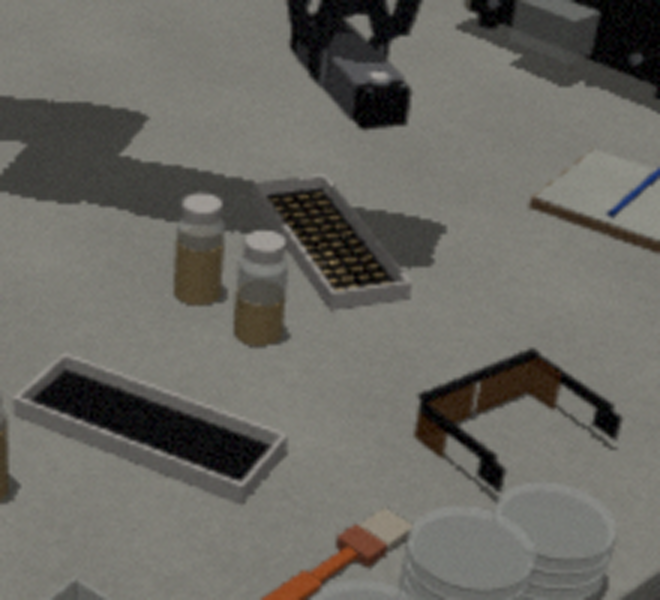

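The lamp is held level over the grain tray, button end towards the viewer. Its underside is about 16.5 mm below the TCP. Now lower it.

drive_tool:
  series:
    - [[0.018,0.012,0.1,0,0,-0.0007],[0,0,0.2,0,0,0],[0,0,0.25,0,0,0],[0,0,0.25,0,0,0],[0,0,0.2,0,0,0],[0,0,0.1,0,0,0],[0,0,0.05,0,0,0],[0,0,0.035,0,0,0],[0,0,0,0,0,0],[0,0,0,0,0,0],[0,0,0,0,0,0]]

```text
clock: 14.15
tcp_pos: [0.4365, 0.3521, 0.058]
orientation: [0.0, 0.206, 0.979, 0.0]
wrist_force: [0.1, -0.7, -3.3]
finger_gap: 0.0493
grip_force: 73.3
```

```bash
cat >> chk.py <<'E'
im=viewer.read_camera("scene");wv=viewer.read_camera("wrist")
A=cv2.resize(im[120:240,340:460],(480,480),interpolation=cv2.INTER_CUBIC);save("end",np.hstack([A,wv[:,160:480]]))
s=env.get_state();print(np.abs(s["qvel"]).max(),s["grip_force"])
E
python3 chk.py
```

```text
14.15 [0.4365 0.3521 0.058 ] 0.04933367253375103 [ 0.1 -0.7 -3.3] [ 9.e-04  6.e-04 -1.e+00]
(array([-0.6, -2. , -0. ]), array([0.05, 0.03, 0.08]))
tool [ 92.4 -22.8 -25.9]
tool [ 92.4  21.6 -25.8]
0.0028243546907319957 73.31836581230164
```

View pics/end.png

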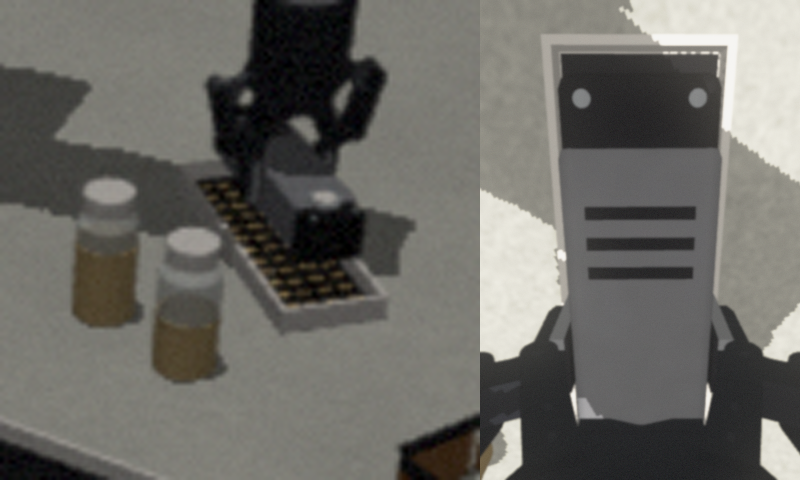

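```bash
python3 - <<'E'
from h import *
s=env.get_state();P,R=pose(s)
for u,z in(((222,35),.02),((418,35),.02),((261.5,98),P[2]+.0255),((377.5,98),P[2]+.0255)): print(np.round(1000*R.inv().apply(wat(u,z,s)-P),1))
E
```

```text
[114.8 -42.2  37.8]
[114.8  40.9  37.8]
[ 86.1 -16.8 -25.5]
[ 86.1  15.6 -25.5]
```

Relative to the tray rim in the same picture, the lamp is centred to under 1 mm both ways and square. Only about 6 mm of descent remains.

drive_tool:
  series:
    - [[0,0,0.03,0,0,0],[0,0,0.022,0,0,0],[0,0,0,0,0,0],[0,0,0,0,0,0],[0,0,0,0,0,0],[0,0,0,0,0,0]]

```text
clock: 15.0
tcp_pos: [0.4363, 0.3519, 0.0514]
orientation: [0.0, 0.206, 0.979, 0.0]
wrist_force: [0.8, -0.1, -3.4]
finger_gap: 0.0493
grip_force: 73.3
```

```bash
python3 - <<'E'
from h import *
s=env.get_state();P,R=pose(s);print(P,R.as_matrix()[:,2],np.abs(s["qvel"]).max(),s["wrist_force"],s["clock"])
E
```

```text
[0.43630197 0.35188635 0.05136705] [ 2.16650264e-04  1.72727774e-04 -9.99999962e-01] 0.0025871181175064575 [ 0.75456786 -0.12194296 -3.39380426] 15.0
```

```bash
python3 -c "
from h import *
print(order.hand_in())"
```

```text
the job is handed in; nothing more can be done
None
```

The lamp's button was pushed down to its stop in the rest, and the job is handed in at 15 s. The lamp is held still, level and square over the grain tray, with about 15 mm of air by measurement and no sign that anything else was touched.

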